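# Clamp the block in the empty bay of the gluing jig

## Task

Lay the loose oak block flat in the one empty bay of the gluing jig, let go of it, and then turn that bay's black knob clockwise until its cam clamps the block snugly: you should feel the turning resistance climb to about 0.4 N m, and no harder, as too much would crush the part. Leave the block clamped and do not brush the close neighbouring knobs, whose parts are drying.

Things in the scene. Friction and masses are not known exactly. Their poses are not given: they have to be found in the camera images.
- block: The loose oak block, 42 mm (its x) by 85 mm (its y) by 30 mm high, 0.1 to 0.2 kg, lying flat on the table right of the jig at the start. Origin: centre of its underside; z up. Between it and the jig stands a fixed hand press with its lever raised (x from 0.50 m, y = 0.02 to 0.13 m, up to z = 0.42 m): carry the block round in front of it.
- jig: The gluing jig: a plywood board 235 x 288 x 10 mm fixed on the table, with four equal aluminium bays side by side on it (68 mm apart). Origin on the table under the middle of the row of knobs; x points away from the robot along the bays, y to the left along the row.
- bay_t: The empty bay, any of the four in the row. Origin on its knob's vertical axis, 10 mm above the table; x runs from the knob along the bay to the end stop, z up. Its plate's top is at z = 6 mm. The block lies on it, long side along x, between two low ribs (inner faces at y = +-23.6 mm, tops at z = 14 mm, x = 43 to 95 mm), between cam and stop.
- lay_point (a point): Point on the bay's plate, 57.6 mm beyond the knob's axis on the middle line, where the underside's centre of the block should be laid: there, with the knob still as it was at the start, the block has at least 2 mm free at either end. Axes as the bay's.
- stop_mark (a point): Nominal middle of the end stop's rubber face (40 mm wide, 24 mm high), 105.5 mm beyond the knob's axis. The stop is adjustable and was left up to 3 mm nearer or farther than this (not measured). Under load its face gives way 1 mm for each 18 N. Axes as the bay's.
- knob_t: Black bar knob of the empty bay on its steel cam, turning about its own z (up); origin as the bay's. Its x is along the bar, at the start 1.2 to 1.3 rad left (counter-clockwise) of the bay's x. The cam at the foot (z = 9 to 29 mm) is a disc of radius 20 mm with its centre 10 mm off the axis, 68.5 degrees counter-clockwise of the bar's x. A reading taken at rest is lower if the hand settled back.
- knob_grip (a point): Grip point inside the bar, 82 mm above the table; bar 40 long, 12 thick (along its y), 30 high (from 18 mm below to 12 mm above this point). Clockwise clamps: only 0.2 N m of dry friction at first, the same as the block is slid to the stop, reached after 0.55 to 1.3 rad; then 0.14 N m more per 10 N of clamping. Springs back 0.05 rad when released.
- knob_a: The same knob on the first of the three filled bays, already clamping its own block: not to be touched. The same frame and sizes as the empty bay's knob; it can stand at any angle, its bar reaching 20 mm from its axis.
- knob_b: The same knob on the second of the three filled bays, already clamping its own block: not to be touched. The same frame and sizes as the empty bay's knob; it can stand at any angle, its bar reaching 20 mm from its axis.
- knob_c: The same knob on the third of the three filled bays, already clamping its own block: not to be touched. The same frame and sizes as the empty bay's knob; it can stand at any angle, its bar reaching 20 mm from its axis.
Mind the look-alikes: they are no part of the job. What is shaped like the block but pink or white is not meant.

How it is judged:
By the outcome, as a careful person would: the job done as asked, in the order asked, and still so for the second after the job is handed in, with the robot touching nothing.
It also fails if it takes over 72 s, if anything falls off the work surface, if the arm or the gripper's body presses on something with over 40 N, if the wrist force passes 120 N, or if a joint passes its speed limit or range.

## Robot

A 6-joint arm with a two-finger parallel gripper is mounted at the origin on a cart in front of the work surface, level with it; the furniture and walls round the work are solid. World frame = base frame: x ahead of the robot, y to its left, z up, the work surface at z = 0. Lengths are in m, angles in rad, forces in N, time in s.
With the tool pointing down it reaches from about 0.375 to 0.9 m from the base axis. Payload 3.1 kg.
Tool frame: the origin (TCP) lies on the centre line of the jaws, within the pads' length; the fingertips stand 22 mm ahead of it and the grasp point (between the pads) lies 3 mm ahead of it; z points along the fingers, x is the direction in which the jaws open and shut, and the axes are right-handed (so a half turn about z gives the same grasp; the last joint's range is limited). The gripper opens to 87 mm and grips with 3 to 60 N. Pads are 19 mm wide; open, the fingers measure 117 mm over their backs; the gripper's body (75 mm by 190 mm) begins 51 mm behind the grasp point.
Start: joints at [-1.454, 0.527, 1.433, -0, 1.181, -0.178], TCP at [0.182, -0.598, 0.245] pointing down, gripper open.
Joint ranges: [-3.08, 3.08], [-0.75, 2.2], [0.22, 2.44], [-1.43, 4.57], [0, 2.65], [-2.85, 2.85]. Speed limits (rad/s): [2.79, 2.79, 3.14, 3.14, 3.14, 3.14].

## Interface

Orientations are given as a unit quaternion [x, y, z, w].
In Python, from rig import robot, camera, order gives the robot as it stands.
- The arm moves only by the shell command python3 -m pendant 'ROWS' [OPENING] [FORCE]. ROWS is JSON, a list of rows, each a list of 2 entries, a list of its own where there are three numbers: the shift along the tool's x, y, z in mm, then the turn about the tool's z in degrees. A call has 1 to 8 rows; each row shifts and turns the commanded pose from where the row before left it, along the tool's axes as they then stand; what a row does not reach is not made up. A row lasts 1/8 s, in which the tool goes at most 62.5 mm and 10.7 degrees, less where a joint would pass 70% of its speed; a pose out of reach is approached as far as the arm can. A call with a gripper value outside its range is refused whole. OPENING is the finger opening in mm, from 0 to 87, set as the call begins (- or left out, the last holds). The fingers move at their own pace and stop on an object; FORCE is the grip in N (left out, the last holds). Time passes only in rows, so rows that do not move let the fingers close. It gives the time, the measured TCP pose, the force and the opening at its end, in the units of the state.
- robot.get_obs(): the state, without advancing time (a new reading comes with each control period).
- camera(name): name is "scene" or "top" or "wrist"; returns a dict with "pixels" (384x512x3 uint8, blue, green, red), "mtx" (3x3 intrinsics, pixels), "R" (3x3) and "t" (3): a world point X has camera coordinates R X + t. Camera axes: x right, y down, z forward; pixel columns grow to the right and rows downward; lengths in m; the calibration is good to about 2 mm. A picture is of the moment at which its call begins. There is no depth.
- order.hand_in(): hands the job in, once; it reports no verdict.
The state is a dict: "time": time; "q": joint angles; "joint_velocities": joint speeds; "joint_torque": joint torques, N m; "position": TCP position; "tool_rot": TCP orientation; "ft_force": force on the tool from outside, world axes, zero at the start; "moment": the same for the moment, N m; "grip_width": finger opening in m.
Only numpy, scipy, OpenCV 4.12 (cv2) and the standard library are available. Lean on these libraries where they do the work, as an engineer would, in place of code of your own. Each camera call takes 0.05 s, during which the arm holds its last target. There are 200 camera calls.

## Working session

There is one attempt and no reset: what is moved stays moved. The work goes in short steps, Python scripts to look and compute and a shell command to move; the robot and the scene stay as the last step left them, time stands still between calls to the robot, and variables do not carry over. Pictures are saved under pics/ and viewed, about 8 in all and at most 12, crops included, and the job is handed in when it is done.

```bash
mkdir -p pics; ls; python3 - <<'E'
from rig import robot,camera
import cv2,numpy as np
o=robot.get_obs()
for k,v in o.items(): print(k,np.round(v,4))
for n in("scene","top"):
    c=camera(n); np.savez(f'pics/{n}0.npz',**{k:np.array(c[k]) for k in('pixels','mtx','R','t')})
    cv2.imwrite(f'pics/{n}0.png',c['pixels']); print(n,np.round(c['mtx'],1).tolist(),np.round(c['R'],3).tolist(),np.round(c['t'],3))
E
```

```text
pics
time 0.0
q [-1.4545  0.5285  1.4339 -0.      1.1814 -0.1785]
joint_velocities [-0.0021 -0.0002 -0.0001 -0.0004  0.0015 -0.0006]
joint_torque [-9.00000e-04 -4.40039e+01 -1.76589e+01  6.33000e-02  5.81000e-02
 -1.00000e-04]
position [ 0.1815 -0.5974  0.2436]
tool_rot [ 8.033e-01 -5.956e-01 -7.000e-04 -8.000e-04]
ft_force [ 1.0393 -0.2877  0.0838]
moment [ 0.0095 -0.0153  0.0136]
grip_width 0.0871
scene [[346.9, 0.0, 254.4], [0.0, 346.9, 194.1], [0.0, 0.0, 1.0]] [[-0.864, -0.504, -0.018], [-0.219, 0.407, -0.887], [0.454, -0.762, -0.462]] [0.462 0.101 0.954]
top [[412.2, 0.0, 249.7], [0.0, 412.2, 197.8], [0.0, 0.0, 1.0]] [[0.026, -1.0, -0.016], [-0.997, -0.025, -0.077], [0.076, 0.018, -0.997]] [0.129 0.46  1.139]
```

View pics/top0.png

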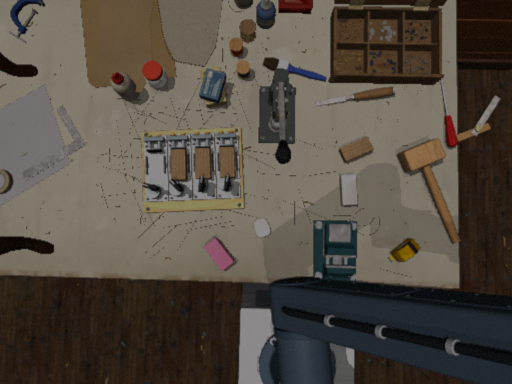

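View pics/scene0.png

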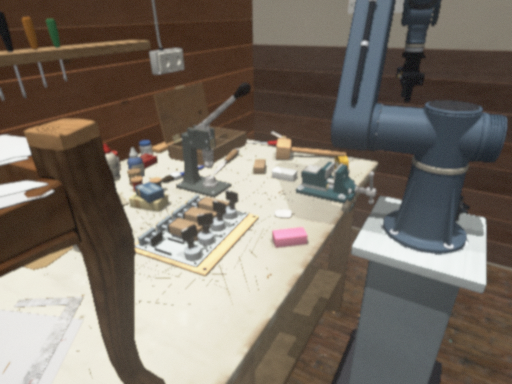

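Candidates for the block in the top view are:
- oak-brown at (356,150)
- white at (348,190) and pink at (219,254), both excluded by the description
- mallet head at (422,155)
- clamped blocks at (179,163), (203,162) and (227,161)

I choose (356,150). The empty bay is the leftmost, around (155,165). Next is one close crop of each.

```bash
python3 - <<'E'
import cv2,numpy as np
p=np.load('pics/top0.npz')['pixels']
a=cv2.resize(p[120:220,135:255],None,fx=5,fy=5,interpolation=cv2.INTER_CUBIC)
b=cv2.resize(p[130:170,330:365+15],None,fx=4,fy=4,interpolation=cv2.INTER_CUBIC)
c=np.zeros((500,800,3),np.uint8);c[:,:600]=a;c[:160,600:800]=b
c=np.clip(c.astype(float)*1.5,0,255)
cv2.imwrite('pics/crop1.png',c)
E
```

```text
[ WARN:0@0.081] global loadsave.cpp:1063 imwrite_ Unsupported depth image for selected encoder is fallbacked to CV_8U.
```

View pics/crop1.png

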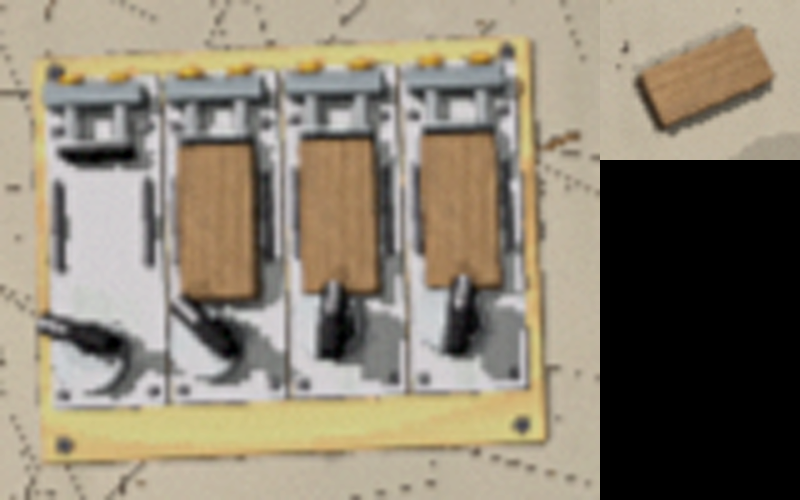

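The crop shows the oak block at top (340–373, 137–162), and the leftmost bay is empty, with its knob axis near top (158,189). Next I compute poses.

```bash
cat > h.py <<'E'
import numpy as np,cv2
from scipy.spatial.transform import Rotation as Ro
def ray(c,uv,z):
    uv=np.atleast_2d(uv).astype(float)
    d=np.c_[uv,np.ones(len(uv))]@np.linalg.inv(c['mtx']).T@c['R']
    o=-c['R'].T@c['t']
    return (o+d*((z-o[2])/d[:,2:3]))[:,:2]
def proj(c,X):
    X=np.atleast_2d(X)@c['R'].T+c['t']; x=X@c['mtx'].T
    return x[:,:2]/x[:,2:]
def snap(name,tag):
    from rig import camera
    c=camera(name); np.savez(f'pics/{tag}.npz',**{k:np.array(c[k]) for k in('pixels','mtx','R','t')}); return c
def load(tag): return dict(np.load(f'pics/{tag}.npz'))
def totool(o,target,yaw_x):
    """tool-frame shift mm to world target, and turn deg so tool x lies along yaw_x (mod pi)"""
    R=Ro.from_quat(o['tool_rot']).as_matrix()
    s=R.T@(np.array(target)-o['position'])*1000
    cur=np.arctan2(R[1,0],R[0,0]); d=(yaw_x-cur+np.pi/2)%np.pi-np.pi/2
    return np.round(s,1),np.round(-np.degrees(d),1),np.degrees(cur)
E
python3 - <<'E'
from h import *
from rig import robot
c=load('top0');print('cam',-c['R'].T@c['t'])
p=c['pixels'];hsv=cv2.cvtColor(p,cv2.COLOR_BGR2HSV);sub=hsv[125:175,325:390];
print(hsv[150,356],hsv[140,335])
m=((hsv[...,1]>95)&(hsv[...,2]>90)).astype(np.uint8); mm=np.zeros_like(m);mm[130:170,333:380]=m[130:170,333:380]
k=cv2.findContours(mm,cv2.RETR_EXTERNAL,cv2.CHAIN_APPROX_NONE)[0];k=max(k,key=cv2.contourArea)
print(mm.sum())
w=ray(c,k[:,0],.03); r=cv2.minAreaRect((w*1000).astype(np.float32));print('block',r,cv2.boxPoints(r))
uv=np.array([[35,60],[530,38],[545,440],[42,462]])/5+[135-.4,120-.4]
w=ray(c,uv,.01);print('board',w, w.mean(0))
for a,b in((0,1),(3,2),(3,0),(2,1)):
    d=w[b]-w[a];print(np.linalg.norm(d),np.degrees(np.arctan2(d[1],d[0])))
E
```

```text
cam [0.36809449 0.11994621 1.17312045]
[ 15 106 108] [ 17  41 124]
400
block ((602.278076171875, -153.57110595703125), (39.005043029785156, 81.96221923828125), 25.465288162231445) [[ 567.04987 -124.95686]
 [ 602.2907  -198.95613]
 [ 637.5063  -182.18535]
 [ 602.26544 -108.18608]]
board [[0.64028018 0.45721741]
 [0.65951989 0.17258196]
 [0.4288902  0.1576121 ]
 [0.40911938 0.44243949]] [0.53445241 0.30746274]
0.28528495948244315 -86.13301880457243
0.2855127420185068 -86.02927661768614
0.23163269587177956 3.657895748009467
0.23111501844250923 3.7137812944378847
```

```bash
python3 - <<'E'
from h import *
from rig import robot
o=robot.get_obs()
print(totool(o,[.602,-.154,.22],np.radians(25.5)))
E
```

```text
(array([-302.1, -531.2,   24.4]), np.float64(81.4), np.float64(-73.10976532514408))
```

```bash
python3 -m pendant '[[[-25,-44,2],0],[[-25,-44,2],0],[[-25,-44,2],0],[[-25,-44,2],0],[[-25,-44,2],0],[[-25,-44,2],0],[[-25,-44,2],0],[[-25,-44,2],0]]' 87 25
python3 -m pendant '[[[-25,-44,2],0],[[-25,-44,2],0],[[-25,-44,2],0],[[-25,-44,2],0],[[0,0,0],-9.9],[[0,0,0],-9.9],[[0,0,0],-9.9],[[0,0,0],-9.9]]'
python3 -m pendant '[[[0,0,0],-9.9],[[0,0,0],-9.9],[[0,0,0],-9.9],[[0,0,0],-9.9],[[0,0,0],-9.9],[[0,0,0],-9.9],[[0,0,0],0],[[0,0,0],0]]'
python3 - <<'E'
from h import *
from rig import robot
o=robot.get_obs(); c=snap('wrist','w1'); print(c['R'],-c['R'].T@c['t'],c['mtx'])
print(proj(c,[.602,-.154,.03]))
print(totool(o,[.602,-.154,.036],np.radians(25.5)),o['q'])
p=c['pixels'].copy(); cv2.imwrite('pics/w1.png',p)
E
```

```text
time: 1.1
position: [0.4611, -0.3029, 0.2282]
tool_rot: [0.803, -0.596, -0.0, -0.0]
ft_force: [-0.1, -1.0, 0.5]
grip_width: 0.0869
time: 2.1
position: [0.5994, -0.1572, 0.2199]
tool_rot: [0.958, -0.285, -0.001, -0.0]
ft_force: [0.5, -0.1, -0.7]
grip_width: 0.0867
time: 3.1
position: [0.5995, -0.1574, 0.2203]
tool_rot: [0.975, 0.223, -0.0, -0.0]
ft_force: [0.2, -0.6, -0.3]
grip_width: 0.0869
[[ 9.00739640e-01  4.34359203e-01  4.29633935e-04]
 [ 4.15548679e-01 -8.62018957e-01  2.90245779e-01]
 [ 1.26441278e-01 -2.61257345e-01 -9.56952038e-01]] [ 0.5664528  -0.08637899  0.36088591] [[273.99640271   0.         254.23151155]
 [  0.         273.99640271 190.12869148]
 [  0.           0.           1.        ]]
[[256.25719678 171.54752318]]
(array([  3.8,  -1.9, 184.3]), np.float64(0.3), np.float64(25.750047378421964)) [-4.36895356e-01  5.47872756e-01  1.47054411e+00  5.56899364e-05
  1.12377257e+00 -8.86342471e-01]
```

View pics/w1.png

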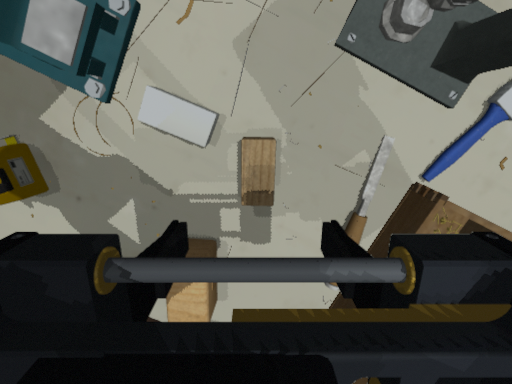

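The wrist view shows the oak block at (242–275, 137–205), with its darker side face below row about 192. The tool is square to it.

```bash
python3 - <<'E'
from h import *
from rig import robot
o=robot.get_obs(); c=load('w1')
hsv=cv2.cvtColor(c['pixels'],cv2.COLOR_BGR2HSV)
m=np.zeros(hsv.shape[:2],np.uint8);m[130:215,232:288]=(hsv[130:215,232:288,1]>85)
k=max(cv2.findContours(m,cv2.RETR_EXTERNAL,cv2.CHAIN_APPROX_NONE)[0],key=cv2.contourArea)
print(cv2.boundingRect(k),[(r,np.round(c['pixels'][r,250:268].mean())) for r in range(176,208,3)])
R=Ro.from_quat(o['tool_rot']).as_matrix()
def tool(uv,z): w=np.c_[ray(c,uv,z),np.full(len(uv),z)]; return (w-o['position'])@R*1000
x,y,w_,h_=cv2.boundingRect(k)
for z,uv in((.03,[[x,145],[x+w_-1,145],[x,180],[x+w_-1,180],[258,y]]),(.0,[[258,y+h_]]),(.03,[[258,190],[258,193]])): print(z,tool(uv,z).round(1))
r=cv2.minAreaRect(k);print(r)
E
```

```text
(242, 137, 34, 68) [(176, np.float64(98.0)), (179, np.float64(97.0)), (182, np.float64(98.0)), (185, np.float64(96.0)), (188, np.float64(95.0)), (191, np.float64(52.0)), (194, np.float64(59.0)), (197, np.float64(58.0)), (200, np.float64(58.0)), (203, np.float64(59.0)), (206, np.float64(82.0))]
0.03 [[-13.4 -34.7 190.3]
 [ 26.2 -34.7 190.3]
 [-14.    8.8 190.3]
 [ 27.2   8.8 190.3]
 [  5.8 -44.2 190.3]]
0.0 [[  6.5  52.8 220.3]]
0.03 [[  6.   21.8 190.3]
 [  6.   25.8 190.3]]
((258.5, 170.5), (67.0, 33.0), 90.0)
```

Rows 190–205 are shadow on the block's top, which gives a length of 85 mm and matches. The block centre is at tool (+5.5, −2). I'll grip 8 mm towards the end that will face the stop.

```bash
python3 -m pendant '[[[5.5,6,0],0.3],[[0,0,40],0],[[0,0,45],0],[[0,0,45],0],[[0,0,35],0],[[0,0,19],0],[[0,0,0],0],[[0,0,0],0]]'
python3 -m pendant '[[[0,0,0],0],[[0,0,0],0],[[0,0,0],0],[[0,0,0],0],[[0,0,0],0],[[0,0,0],0]]' 30 25
```

```text
time: 4.15
position: [0.6085, -0.161, 0.0378]
tool_rot: [0.975, 0.221, 0.001, 0.001]
ft_force: [-0.6, -0.2, -0.5]
grip_width: 0.0868
time: 4.9
position: [0.6071, -0.1606, 0.0365]
tool_rot: [0.975, 0.221, -0.0, -0.0]
ft_force: [0.6, -1.6, 0.9]
grip_width: 0.0414
```

```bash
python3 -m pendant '[[[0,0,-20],0],[[0,0,-45],0],[[0,0,-45],0],[[0,0,-45],0],[[0,0,-35],0],[[-35,-15,0],0],[[-39,-16,0],0],[[-39,-16,0],0]]'
python3 -m pendant '[[[-39,-16,0],0],[[-39,-17,0],0],[[0,0,0],-9.5],[[0,0,0],-9.5],[[0,0,0],-9.5],[[0,0,0],-9.5],[[0,0,0],-9.5],[[0,0,0],-9.5]]'
python3 -m pendant '[[[0,0,0],-9.5],[[0,0,0],-2],[[0,0,0],0]]'
python3 - <<'E'
from h import *
from rig import robot
o=robot.get_obs();print(totool(o,[.39,.075,.215],np.radians(93.8)),o['q'])
print(totool(o,[.40,.40,.215],np.radians(93.8)))
E
```

```text
time: 5.9
position: [0.4837, -0.1668, 0.2278]
tool_rot: [0.975, 0.222, 0.0, 0.001]
ft_force: [-0.4, -1.0, -1.5]
grip_width: 0.0417
time: 6.9
position: [0.4004, -0.1708, 0.2276]
tool_rot: [0.75, 0.662, 0.0, 0.001]
ft_force: [0.8, -0.9, -1.0]
grip_width: 0.0416
time: 7.28
position: [0.4004, -0.1709, 0.2271]
tool_rot: [0.682, 0.731, 0.0, 0.0]
ft_force: [0.0, 0.1, -1.2]
grip_width: 0.0417
(array([246. ,   6.6,  12. ]), np.float64(0.2), np.float64(93.98015270946851)) [-6.61137443e-01  3.01058164e-01  1.90872608e+00  1.00161240e-04
  9.30925241e-01 -2.30146050e+00]
(array([569.5,  39.2,  11.8]), np.float64(0.2), np.float64(93.98015270946851))
```

```bash
python3 -m pendant '[[[49,2,0],0],[[49,3,0],0],[[49,3,0],0],[[49,3,0],0],[[49,3,0],0],[[49,5,0],0],[[49,8,0],0],[[49,8,0],0]]'
python3 -m pendant '[[[0,0,0],0],[[0,0,0],0]]'
python3 - <<'E'
from h import *
c=snap('wrist','w2'); print(-c['R'].T@c['t'])
cv2.imwrite('pics/w2.png',cv2.resize(c['pixels'],(800,600)))
E
```

```text
time: 8.28
position: [0.4074, 0.2243, 0.2269]
tool_rot: [0.682, 0.731, 0.0, 0.0]
ft_force: [1.2, -0.8, -1.1]
grip_width: 0.0419
time: 8.52
position: [0.4068, 0.2223, 0.2264]
tool_rot: [0.681, 0.732, -0.001, -0.0]
ft_force: [-0.2, -0.2, -2.0]
grip_width: 0.0421
[0.32874146 0.21571851 0.36707945]
```

View pics/w2.png

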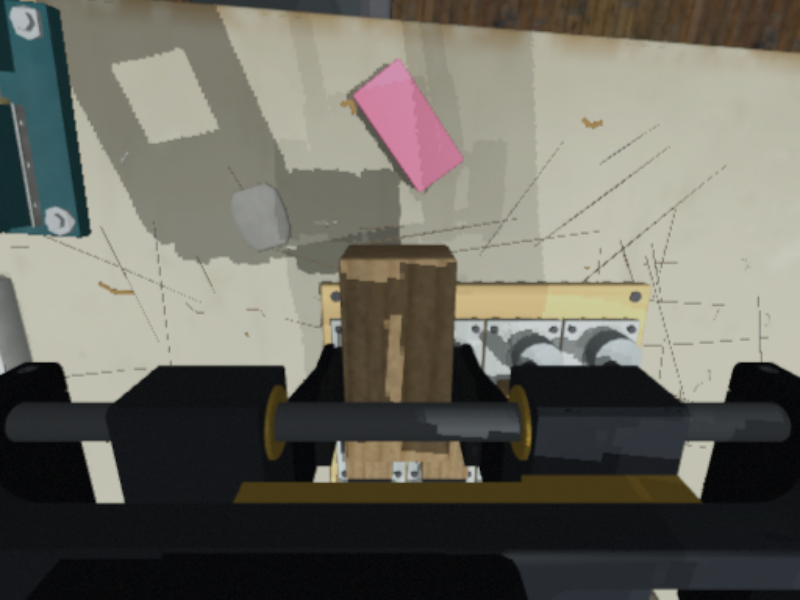

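The wrist view shows only the front edge of the board at (320–648, 283), with the held block in the way. I'll move the camera over the jig.

```bash
python3 -m pendant '[[[40,0,0],0],[[24,20,0],0],[[0,45,0],0],[[0,45,0],0],[[0,45,0],0],[[0,43,0],0],[[0,0,0],0],[[0,0,0],0]]'
python3 - <<'E'
from h import *
c=snap('wrist','w3'); print(-c['R'].T@c['t'])
cv2.imwrite('pics/w3.png',cv2.resize(c['pixels'],(800,600),interpolation=cv2.INTER_CUBIC))
E
```

```text
time: 9.57
position: [0.5996, 0.2987, 0.2258]
tool_rot: [0.682, 0.731, -0.001, -0.001]
ft_force: [-0.3, -0.3, -1.1]
grip_width: 0.0418
[0.52175295 0.29237148 0.36660609]
```

View pics/w3.png

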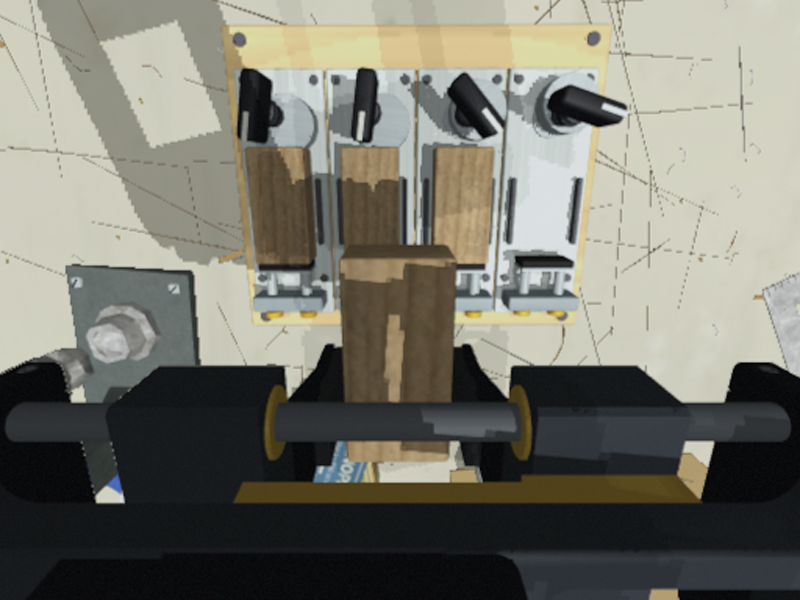

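The empty bay is on the right here. Its ribs are at about (511,180–243) and (576,180–243), the stop at (545,262) and the knob bar at (550–625, 85–122). I'll zoom in for accurate pixels.

```bash
python3 - <<'E'
from h import *
c=load('w3');p=c['pixels'][40:176,316:406].transpose(1,0,2)
p=cv2.resize(np.ascontiguousarray(p),None,fx=5.8,fy=5.8,interpolation=cv2.INTER_CUBIC)
cv2.imwrite('pics/w3c.png',np.clip(p*1.2,0,255).astype(np.uint8))
E
```

```text
(no output)
```

View pics/w3c.png

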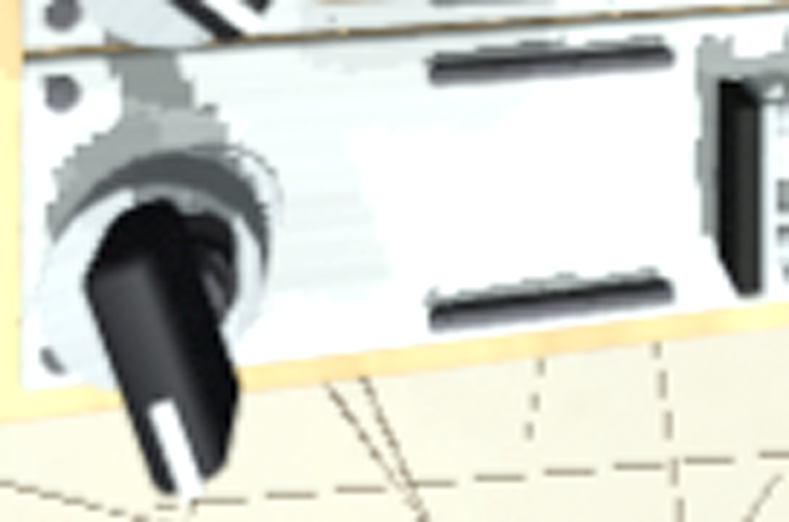

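The crop's axes are transposed (X = row, Y = col). It shows rib 1's inner top edge at about (432,83)–(672,64), rib 2's at about (430,310)–(672,290), the gap line from (25,50) to (785,10), and the knob bar from (105,265) to (180,495).

```bash
cat > fit.py <<'E'
from h import *
from scipy.optimize import least_squares
c=load('w3')
X=np.array([[43,-23.6,24],[95,-23.6,24],[43,23.6,24],[95,23.6,24]])/1000
cr=np.array([[432,83],[672,64],[430,310],[672,290]])
uv=np.c_[316+cr[:,1]/5.8-.4,40+cr[:,0]/5.8-.4]
gap=np.array([[25,50],[785,10]]);guv=np.c_[316+gap[:,1]/5.8-.4,40+gap[:,0]/5.8-.4]
gw=ray(c,guv,.016)
def W(p,X):
    a=p[2];R=np.array([[np.cos(a),-np.sin(a)],[np.sin(a),np.cos(a)]])
    return np.c_[X[:,:2]@R.T+p[:2],X[:,2]]
def f(p):
    n=np.array([-np.sin(p[2]),np.cos(p[2])])
    return np.r_[(proj(c,W(p,X))-uv).ravel(),((gw-p[:2])@n+.034)*700]
s=least_squares(f,[.45,.41,.065])
E
python3 - <<'E'
from fit import *
print(s.x[:2]*1000,np.degrees(s.x[2]),s.fun.round(2))
g=gw[1]-gw[0];print('gap yaw',np.degrees(np.arctan2(g[1],g[0])))
# board
uvb=np.array([[225,27],[608,24],[573,322],[253,325]])/1.5625-.2
w=ray(c,uvb,.01);print(w,w.mean(0))
for a,b in((0,1),(3,2),(0,3),(1,2)):
    d=w[b]-w[a];print(np.linalg.norm(d),np.degrees(np.arctan2(d[1],d[0])))
def inv(pt,z):
    w=ray(c,[[316+pt[1]/5.8-.4,40+pt[0]/5.8-.4]],z)[0]-s.x[:2];a=s.x[2]
    return 1000*np.array([w[0]*np.cos(a)+w[1]*np.sin(a),-w[0]*np.sin(a)+w[1]*np.cos(a)])
for n,pt,z in(('stop top face',(720,80),.045),('stop bot',(722,250),.02),('barend',(180,492),.094),('bar in',(118,262),.094),('barcornR',(235,385),.094),('barmid',(160,400),.094),('barL',(88,290),.094)): print(n,inv(pt,z))
o=load('top0')
print('top cam: ', [inv.__name__])
t=load('top0'); pw=proj(t,W(s.x,np.array([[0,-34,16],[0,34,16],[43,-23.6,24],[95,23.6,24]])/1000)); print(((pw-[135,120]+.4)*5).round())
E
```

```text
[477.56320416 403.99808113] 4.6680655662092905 [ 0.28 -0.54  0.77  0.95  0.39 -0.72 -0.65  0.48  0.33  0.6 ]
gap yaw 4.8112901384131925
[[0.43170654 0.15960807]
 [0.41060192 0.43845825]
 [0.64096521 0.45611574]
 [0.6633138  0.17342488]] [0.53664687 0.30690173]
0.27964768129504314 94.32814925677498
0.28357289462693164 94.52020895589469
0.23201901666944963 3.414001222726269
0.23103903709657964 4.383188216844682
stop top face [100.14939651 -26.26242166]
stop bot [106.14180771  18.28750702]
barend [ 4.18955577 19.69123598]
bar in [ -5.25465939 -17.60634728]
barcornR [12.09998834  3.74319629]
barmid [1.08597158 4.76673466]
barL [ -9.47835713 -13.66650701]
top cam:  ['inv']
[[172. 339.]
 [ 52. 346.]
 [148. 263.]
 [ 61. 177.]]
```

```bash
python3 - <<'E'
from fit import *
from rig import robot
o=robot.get_obs();R=Ro.from_quat(o['tool_rot']).as_matrix()
for uv,dz in(((397,258),.0065),((397,461),.0065),((397,245),.0365),((341,300),.0065),((454,300),.0065)):
    z=o['position'][2]-dz
    w=ray(c,[np.array(uv)/1.5625-.2],z)[0]; print(uv,((np.r_[w,z]-o['position'])@R*1000).round(1))
print(totool(o,[.543,.4093,.1],np.radians(94.2)))
E
```

```text
(397, 258) [ -1.7 -47.7   6.6]
(397, 461) [-1.8 36.   6.4]
(397, 245) [ -1.7 -47.   36.6]
(341, 300) [-21.8 -32.3   6.6]
(454, 300) [ 18.8 -32.3   6.6]
(array([113.8, -47.9, 126.1]), np.float64(-0.2), np.float64(93.99329861603672))
```

```bash
python3 -m pendant '[[[30,-13,0],-0.2],[[45,-18,0],0],[[39,-18,0],0],[[0,0,40],0],[[0,0,50],0],[[0,0,30],0],[[0,0,15],0],[[0,0,0],0]]'
python3 -m pendant '[[[0,0,0],0],[[0,0,0],0]]'
python3 - <<'E'
from h import *
from rig import robot
o=robot.get_obs()
print(totool(o,[.542,.4092,.0525],np.radians(94.2)),o['q'])
c=snap('wrist','w4'); c2=snap('top','t4')
a=cv2.resize(c['pixels'][60:330,130:390],None,fx=1.9,fy=1.9,interpolation=cv2.INTER_CUBIC)
b=cv2.resize(c2['pixels'][120:215,135:190],None,fx=5,fy=5,interpolation=cv2.INTER_CUBIC)
m=np.zeros((520,790,3),np.uint8);m[:a.shape[0],:a.shape[1]]=a;m[:b.shape[0],510:510+b.shape[1]]=b
cv2.imwrite('pics/m4.png',np.clip(m*1.2,0,255).astype(np.uint8))
E
```

```text
time: 10.62
position: [0.5421, 0.4102, 0.0911]
tool_rot: [0.68, 0.733, -0.001, -0.0]
ft_force: [-0.5, -0.4, -1.5]
grip_width: 0.0415
time: 10.88
position: [0.544, 0.4111, 0.0934]
tool_rot: [0.68, 0.733, 0.002, 0.001]
ft_force: [0.2, 0.6, -0.5]
grip_width: 0.0417
(array([-1.8, -2.2, 40.9]), np.float64(0.1), np.float64(94.28615647015496)) [ 4.83659801e-01  7.79468690e-01  1.39230489e+00  3.35764780e-05
  9.66610984e-01 -1.16196119e+00]
```

View pics/m4.png

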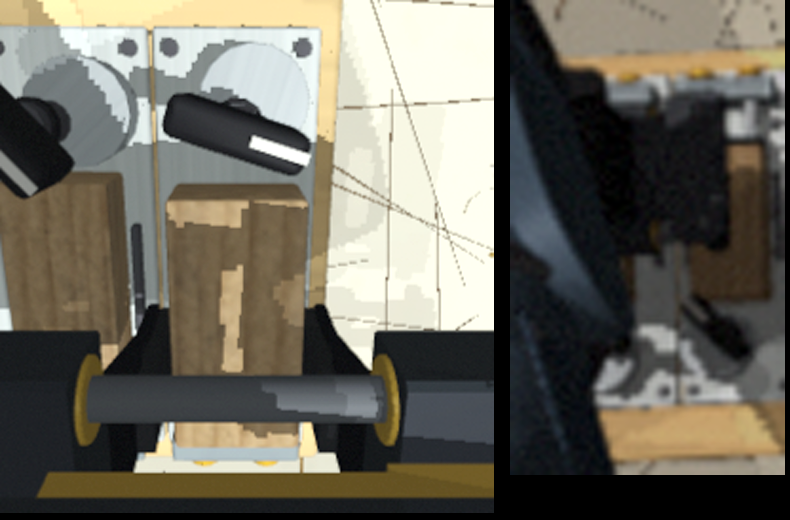

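The picture shows the block lined up with the bay's middle line: block cols 168–308 and plate 157–321 in the crop. The knob bar stands clear at (165–310, 95–175). Next I check the lengthwise position relative to the plate's front edge.

```bash
python3 - <<'E'
from fit import *
from rig import robot
P=[robot.get_obs()['position']]
c3=c;c4=load('w4')
a=s.x[2];e=np.array([np.cos(a),np.sin(a)]);n=np.array([-e[1],e[0]])
def B(c,uv,z): w=ray(c,[uv],z)[0]-s.x[:2]; return (1000*np.array([w@e,w@n])).round(1)
print('w3 front edge',B(c3,(316+210/5.8-.4,40+22/5.8-.4),.016))
u4=lambda x,y:(130+x/1.9-.3,60+y/1.9-.3)
print('w4 front edge',B(c4,u4(237,28),.016))
for z in(.09,.093): print('blk bottom near',B(c4,u4(238,184),z-.0365),'top near',B(c4,u4(238,199),z-.0065),'top far',B(c4,u4(237,447),z-.0065))
print('bar ends',B(c4,u4(180,97),.094),B(c4,u4(300,168),.094))
print('plate edges',B(c4,u4(157,60),.016),B(c4,u4(321,60),.016),'blk',B(c4,u4(168,205),.0855),B(c4,u4(307.5,205),.0855))
print(P)
E
```

```text
w3 front edge [-34.3  -1.8]
w4 front edge [-34.2   1.6]
blk bottom near [20.   1.5] top near [19.1  1.4] top far [105.4   0.5]
blk bottom near [19.5  1.5] top near [18.5  1.4] top far [103.1   0.5]
bar ends [ -9.9 -13.4] [ 8.6 18. ]
plate edges [-22.7 -30. ] [-22.3  34.6] blk [ 20.3 -19. ] [20.6 21.6]
[array([0.5436057 , 0.41095025, 0.09284588])]
```

```bash
python3 -m pendant '[[[0.5,-3.5,0],0],[[0,0,15],0],[[0,0,12],0],[[0,0,6],0],[[0,0,0],0],[[0,0,0],0]]'
python3 -m pendant '[[[0,0,2],0],[[0,0,1],0],[[0,0,0],0],[[0,0,0],0]]'
python3 -m pendant '[[[0,0,2],0],[[0,0,0],0],[[0,0,0],0]]'
```

```text
time: 11.72
position: [0.5398, 0.411, 0.0586]
tool_rot: [0.68, 0.733, 0.0, 0.0]
ft_force: [-0.6, -0.2, -1.1]
grip_width: 0.0416
time: 12.22
position: [0.5395, 0.4109, 0.0556]
tool_rot: [0.68, 0.733, 0.0, 0.0]
ft_force: [0.5, -0.2, -0.7]
grip_width: 0.0415
time: 12.6
position: [0.5395, 0.4109, 0.0535]
tool_rot: [0.68, 0.733, -0.0, -0.0]
ft_force: [0.6, 0.1, -1.1]
grip_width: 0.0422
```

It has passed the rib-top level (contact there would come at 0.0605) with no force, so the block is between the ribs. Lowering to the plate.

```bash
python3 -m pendant '[[[0,0,1],0],[[0,0,0],0],[[0,0,0],0]]'
python3 -m pendant '[[[0,0,0.7],0],[[0,0,0],0],[[0,0,0],0]]'
```

```text
time: 12.98
position: [0.5395, 0.4109, 0.0526]
tool_rot: [0.68, 0.733, 0.0, 0.0]
ft_force: [-0.6, 0.1, -0.7]
grip_width: 0.0421
time: 13.35
position: [0.5395, 0.4109, 0.0525]
tool_rot: [0.68, 0.733, 0.0, 0.0]
ft_force: [-1.5, -0.9, 5.8]
grip_width: 0.0419
```

The block is on the plate (5.8 N at z 0.0525). Letting go and lifting.

```bash
python3 -m pendant '[[[0,0,-0.5],0],[[0,0,0],0],[[0,0,0],0],[[0,0,-10],0],[[0,0,-30],0],[[0,0,-45],0],[[0,0,-45],0],[[0,0,0],0]]' 50 25
python3 -m pendant '[[[0,-20,0],0],[[0,-20,0],0],[[0,0,0],0]]'
python3 - <<'E'
from h import *
from rig import robot
o=robot.get_obs();print(o['position'],o['grip_width'])
c=snap('wrist','w5');snap('top','t5')
cv2.imwrite('pics/w5.png',np.clip(cv2.resize(c['pixels'][20:330,130:410],None,fx=1.9,fy=1.9,interpolation=cv2.INTER_CUBIC)*1.2,0,255).astype(np.uint8))
E
```

```text
time: 14.35
position: [0.5422, 0.4125, 0.1881]
tool_rot: [0.68, 0.733, 0.005, 0.002]
ft_force: [-0.4, 0.2, -0.7]
grip_width: 0.0496
time: 14.72
position: [0.4977, 0.4075, 0.1817]
tool_rot: [0.68, 0.733, -0.001, -0.0]
ft_force: [-0.2, -0.9, 0.6]
grip_width: 0.05
[0.49772478 0.40752667 0.1816677 ] 0.050033172212586303
```

View pics/w5.png

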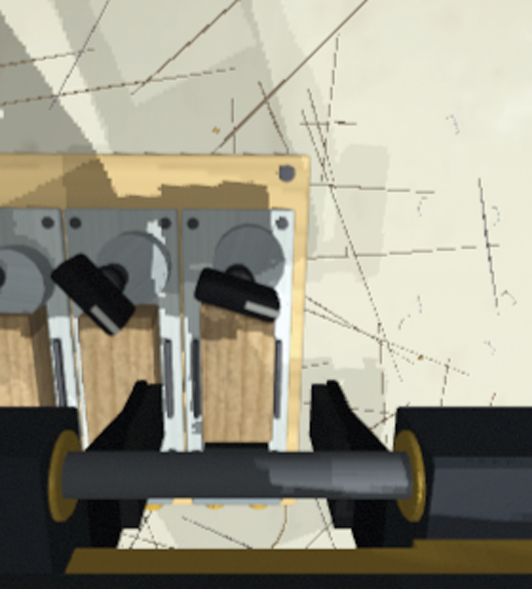

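The block lies flat between the ribs (bay at crop cols 196–277), free at both ends, and the knob bar is at (196–279, 268–320). Next I compute the knob grip.

```bash
python3 - <<'E'
from fit import *
from rig import robot
o=robot.get_obs();c=load('w5');u=lambda x,y:(130+x/1.9-.3,20+y/1.9-.3)
for n,x,z in(('L',(200,284),.094),('R',(276,305),.094),('whiteA',(246,308),.094),('whiteB',(278,318),.094),('plateL',(184,230),.016),('plateR',(292,230),.016),('front',(236,209),.016)): print(n,(ray(c,[u(*x)],z)[0]*1000).round(1))
print(s.x)
print(totool(o,[.4774,.4056,.16],np.radians(166)))
E
```

```text
L [471.3 387.9]
R [478.4 422.8]
whiteA [480.8 409.4]
whiteB [484.4 424.3]
plateL [457.5 372.5]
plateR [452.7 435.3]
front [443.2 401.8]
[0.4775632  0.40399808 0.08147311]
(array([ -0.7, -22.8,  22.1]), np.float64(-71.7), np.float64(94.30175031617551))
```

```bash
python3 -m pendant '[[[-0.5,-22.5,0],-9.5],[[0,0,0],-9.5],[[0,0,0],-9.5],[[0,0,0],-9.5],[[0,0,0],-9.5],[[0,0,0],-9.5],[[0,0,0],-9.5],[[0,0,0],-6.2]]' 40 40
python3 -m pendant '[[[0,0,0],0],[[0,0,0],0],[[0,0,0],0]]'
python3 - <<'E'
from h import *
from rig import robot
o=robot.get_obs();print(totool(o,[.4772,.4056,.087],np.radians(167)),o['q'],o['position'],o['moment'],o['ft_force'])
E
```

```text
time: 15.82
position: [0.4785, 0.4058, 0.1821]
tool_rot: [0.112, 0.994, 0.0, 0.0]
ft_force: [-1.2, 0.3, 0.2]
grip_width: 0.0399
time: 16.2
position: [0.4775, 0.4057, 0.1823]
tool_rot: [0.114, 0.994, 0.0, 0.0]
ft_force: [0.2, -0.7, 0.6]
grip_width: 0.0399
(array([ 0.2, -0.2, 95.3]), np.float64(-0.1), np.float64(166.9321977187413)) [ 5.26231932e-01  6.01772311e-01  1.48732243e+00  7.75527813e-06
  1.05238003e+00 -2.38728839e+00] [0.47745206 0.40570547 0.18228241] [ 0.18762738 -0.03313219  0.0060569 ] [ 0.18655296 -0.71958587  0.63436239]
```

```bash
python3 -m pendant '[[[0,0,25],0],[[0,0,30],0],[[0,0,20],0],[[0,0,12],0],[[0,0,8],0],[[0,0,0],0],[[0,0,0],0]]'
python3 -m pendant '[[[0,0,0],0],[[0,0,0],0],[[0,0,0],0],[[0,0,0],0]]' 5 10
python3 -c "
from rig import robot
for k in('position','ft_force','moment','grip_width','tool_rot'):print(k,robot.get_obs()[k])"
```

```text
time: 17.08
position: [0.4777, 0.406, 0.0881]
tool_rot: [0.113, 0.994, 0.0, 0.001]
ft_force: [-0.3, 0.3, 0.8]
grip_width: 0.0397
time: 17.58
position: [0.4761, 0.4059, 0.0875]
tool_rot: [0.114, 0.994, -0.0, -0.001]
ft_force: [-3.4, 0.9, 2.5]
grip_width: 0.0139
position [0.47606262 0.40594396 0.08745334]
ft_force [-3.36601484  0.88423646  2.45362709]
moment [0.41462813 0.5739686  0.02752169]
grip_width 0.013853191865931525
tool_rot [ 1.13517693e-01  9.93535380e-01 -1.24532591e-05 -1.08711335e-03]
```

```bash
python3 -m pendant '[[[0.7,0,0],0],[[0,0,0],0],[[0,0,0],0]]' 5 12
python3 -c "
from rig import robot
for k in('position','ft_force','moment','grip_width','tool_rot'):print(k,robot.get_obs()[k])"
```

```text
time: 17.95
position: [0.4761, 0.4059, 0.0874]
tool_rot: [0.113, 0.994, -0.0, -0.0]
ft_force: [-4.1, 1.8, 3.0]
grip_width: 0.0136
position [0.47605711 0.40593575 0.08743678]
ft_force [-4.08571431  1.8042167   3.00188331]
moment [0.39827062 0.56017811 0.02332156]
grip_width 0.013624724612311017
tool_rot [ 1.13354702e-01  9.93554488e-01 -3.93864493e-05 -4.34926842e-04]
```

```bash
cat > st.py <<'E'
from h import *
from rig import robot
o=robot.get_obs();x=Ro.from_quat(o['tool_rot']).as_matrix()[:,0]
print('yaw',round(np.degrees(np.arctan2(x[1],x[0])),2),'M',o['moment'].round(3),'F',o['ft_force'].round(1),'w',round(o['grip_width']*1e3,2),'p',(o['position']*1e3).round(1))
E
python3 -m pendant '[[[0,0,0],2],[[0,0,0],0],[[0,0,0],0]]'; python3 st.py
python3 -m pendant '[[[0,0,0],2],[[0,0,0],0],[[0,0,0],0]]'; python3 st.py
```

```text
time: 18.32
position: [0.4761, 0.4059, 0.0874]
tool_rot: [0.131, 0.991, -0.0, -0.0]
ft_force: [-4.6, 2.3, 4.2]
grip_width: 0.014
yaw 164.99 M [0.52  0.833 0.034] F [-4.6  2.3  4.2] w 13.98 p [476.1 405.9  87.4]
time: 18.7
position: [0.476, 0.4058, 0.0874]
tool_rot: [0.148, 0.989, -0.0, -0.0]
ft_force: [-5.7, 1.1, 5.1]
grip_width: 0.0138
yaw 162.99 M [0.385 0.862 0.029] F [-5.7  1.1  5.1] w 13.78 p [476.  405.8  87.4]
```

```bash
python3 -m pendant '[[[1,0,0],0],[[0,0,0],0],[[0,0,0],0]]'; python3 st.py
python3 -m pendant '[[[1,0,0],0],[[0,0,0],0],[[0,0,0],0]]'; python3 st.py
```

```text
time: 19.08
position: [0.4759, 0.4059, 0.0874]
tool_rot: [0.148, 0.989, -0.0, 0.0]
ft_force: [-2.6, 0.1, 2.7]
grip_width: 0.0139
yaw 163.0 M [0.089 0.391 0.075] F [-2.6  0.1  2.7] w 13.95 p [475.9 405.9  87.4]
time: 19.45
position: [0.4757, 0.406, 0.0874]
tool_rot: [0.148, 0.989, -0.0, 0.001]
ft_force: [1.4, -3.8, 2.0]
grip_width: 0.0138
yaw 163.01 M [-0.46  -0.305  0.026] F [ 1.4 -3.8  2. ] w 13.85 p [475.7 406.   87.4]
```

```bash
python3 -m pendant '[[[-0.6,0,0],0],[[0,0,0],0],[[0,0,0],0]]' 5 40; python3 st.py
python3 -m pendant '[[[0,0,0],3]]'; python3 st.py
python3 -m pendant '[[[0,0,0],3]]'; python3 st.py
```

```text
time: 19.82
position: [0.4757, 0.406, 0.0874]
tool_rot: [0.148, 0.989, -0.0, 0.001]
ft_force: [2.1, -3.8, 2.4]
grip_width: 0.0126
yaw 163.02 M [-0.681 -0.451  0.198] F [ 2.1 -3.8  2.4] w 12.55 p [475.7 406.   87.4]
time: 19.95
position: [0.4758, 0.406, 0.0875]
tool_rot: [0.174, 0.985, -0.0, 0.001]
ft_force: [2.1, -4.6, 1.4]
grip_width: 0.0121
yaw 159.94 M [-0.677 -0.421  0.268] F [ 2.1 -4.6  1.4] w 12.08 p [475.8 406.   87.5]
time: 20.08
position: [0.4758, 0.4061, 0.0875]
tool_rot: [0.2, 0.98, -0.0, 0.001]
ft_force: [2.0, -5.2, 2.5]
grip_width: 0.0122
yaw 156.92 M [-0.673 -0.458  0.177] F [ 2.  -5.2  2.5] w 12.18 p [475.8 406.1  87.5]
```

The bar is now gripped flat (12.1 mm), and the turning resistance is about 0.2 N m, which is plain friction. Turning on.

```bash
python3 -m pendant '[[[0.3,-0.6,0],4],[[0,0,0],4],[[0,0,0],4]]'; python3 st.py
python3 -m pendant '[[[0,0,0],3],[[0,0,0],3]]'; python3 st.py
python3 -m pendant '[[[0,0,0],3]]'; python3 st.py
```

```text
time: 20.45
position: [0.4757, 0.406, 0.0874]
tool_rot: [0.302, 0.953, 0.001, 0.001]
ft_force: [3.1, -3.2, 1.7]
grip_width: 0.0121
yaw 144.88 M [-0.563 -0.606  0.229] F [ 3.1 -3.2  1.7] w 12.07 p [475.7 406.   87.4]
time: 20.7
position: [0.4757, 0.406, 0.0875]
tool_rot: [0.351, 0.936, 0.001, 0.001]
ft_force: [3.5, -3.9, 0.9]
grip_width: 0.0124
yaw 138.91 M [-0.488 -0.497  0.286] F [ 3.5 -3.9  0.9] w 12.45 p [475.7 406.   87.5]
time: 20.82
position: [0.4757, 0.406, 0.0875]
tool_rot: [0.375, 0.927, 0.001, 0.001]
ft_force: [3.6, -3.2, 1.6]
grip_width: 0.0123
yaw 135.91 M [-0.575 -0.549  0.203] F [ 3.6 -3.2  1.6] w 12.31 p [475.7 406.   87.5]
```

```bash
python3 -m pendant '[[[0,0,0],2]]'; python3 st.py
python3 -m pendant '[[[0,0,0],2]]'; python3 st.py
python3 -m pendant '[[[0,0,0],2]]'; python3 st.py
python3 -m pendant '[[[0,0,0],2]]'; python3 st.py
```

```text
time: 20.95
position: [0.4757, 0.406, 0.0875]
tool_rot: [0.391, 0.92, 0.001, 0.001]
ft_force: [3.3, -3.5, 1.2]
grip_width: 0.0125
yaw 133.94 M [-0.588 -0.665  0.207] F [ 3.3 -3.5  1.2] w 12.51 p [475.7 406.   87.5]
time: 21.08
position: [0.4757, 0.406, 0.0875]
tool_rot: [0.407, 0.913, 0.001, 0.001]
ft_force: [3.2, -3.9, 1.7]
grip_width: 0.0122
yaw 131.94 M [-0.544 -0.607  0.167] F [ 3.2 -3.9  1.7] w 12.21 p [475.7 406.   87.5]
time: 21.2
position: [0.4756, 0.406, 0.0874]
tool_rot: [0.423, 0.906, 0.001, 0.001]
ft_force: [3.0, -3.3, 1.0]
grip_width: 0.0122
yaw 129.94 M [-0.543 -0.719  0.206] F [ 3.  -3.3  1. ] w 12.2 p [475.6 406.   87.4]
time: 21.32
position: [0.4756, 0.406, 0.0875]
tool_rot: [0.439, 0.899, 0.001, 0.001]
ft_force: [4.2, -4.1, 0.9]
grip_width: 0.0121
yaw 127.94 M [-0.505 -0.625  0.233] F [ 4.2 -4.1  0.9] w 12.14 p [475.6 406.   87.5]
```

```bash
for i in 1; do :; done
python3 -m pendant '[[[0,0,0],2]]' >/dev/null; python3 st.py
python3 -m pendant '[[[0,0,0],2]]' >/dev/null; python3 st.py
python3 -m pendant '[[[0,0,0],2]]' >/dev/null; python3 st.py
```

```text
yaw 125.94 M [-0.477 -0.685  0.167] F [ 3.5 -3.1  1.1] w 12.13 p [475.7 406.   87.5]
yaw 123.94 M [-0.481 -0.641  0.283] F [ 3.5 -2.7  2. ] w 12.43 p [475.6 406.   87.4]
yaw 121.94 M [-0.465 -0.637  0.248] F [ 4.2 -2.9  1.5] w 12.73 p [475.6 406.   87.4]
```

```bash
python3 -m pendant '[[[0,0,0],2]]' >/dev/null; python3 st.py
python3 -m pendant '[[[0,0,0],2]]' >/dev/null; python3 st.py
```

```text
yaw 119.94 M [-0.505 -0.716  0.213] F [ 3.7 -3.4  1.7] w 11.97 p [475.7 406.   87.5]
yaw 117.94 M [-0.513 -0.667  0.214] F [ 2.8 -3.2  1.6] w 12.1 p [475.6 406.   87.5]
```

```bash
python3 -m pendant '[[[0,0,0],2]]' >/dev/null; python3 st.py
python3 -m pendant '[[[0,0,0],2]]' >/dev/null; python3 st.py
```

```text
yaw 115.94 M [-0.469 -0.753  0.257] F [ 4.1 -3.7  1.7] w 12.03 p [475.6 406.   87.5]
yaw 113.95 M [-0.455 -0.755  0.349] F [ 3.1 -3.5  2.6] w 12.64 p [475.6 406.   87.5]
```

```bash
python3 -m pendant '[[[0,0,0],0.7]]' >/dev/null; python3 st.py
```

```text
yaw 113.29 M [-0.502 -0.772  0.366] F [ 3.5 -3.6  1.1] w 12.56 p [475.5 406.   87.5]
```

```bash
python3 -m pendant '[[[0,0,0],0.7]]' >/dev/null; python3 st.py
```

```text
yaw 112.61 M [-0.522 -0.759  0.35 ] F [ 3.2 -4.4  2.5] w 12.45 p [475.6 406.1  87.5]
```

```bash
python3 -m pendant '[[[0,0,0],0.5]]' >/dev/null; python3 st.py
```

```text
yaw 112.12 M [-0.465 -0.747  0.381] F [ 3.8 -3.2  0.9] w 12.61 p [475.6 406.1  87.5]
```

```bash
python3 -m pendant '[[[0,0,0],0.3]]' >/dev/null; python3 st.py
```

```text
yaw 111.83 M [-0.508 -0.724  0.397] F [ 3.6 -3.6  1.5] w 12.5 p [475.6 406.   87.5]
```

The resistance has reached about 0.40 N m. Opening slightly and going straight up.

```bash
python3 -m pendant '[[[0,0,0],0],[[0,0,0],0],[[0,0,0],0],[[0,0,0],0],[[0,0,-20],0],[[0,0,-40],0],[[0,0,-45],0],[[0,0,0],0]]' 26 40; python3 st.py
python3 -m pendant '[[[0,0,-20],0],[[0,-25,0],0],[[0,-25,0],0],[[0,0,0],0],[[0,0,0],0]]'
python3 - <<'E'
from h import *
c=snap('wrist','w6');snap('top','t6')
cv2.imwrite('pics/w6.png',np.clip(cv2.resize(c['pixels'][60:330,100:410],None,fx=1.9,fy=1.9,interpolation=cv2.INTER_CUBIC)*1.2,0,255).astype(np.uint8))
E
```

```text
time: 23.7
position: [0.4767, 0.4075, 0.1965]
tool_rot: [0.561, 0.828, 0.004, 0.002]
ft_force: [1.6, 0.1, 0.0]
grip_width: 0.0258
yaw 111.79 M [ 0.089 -0.151  0.022] F [1.6 0.1 0. ] w 25.8 p [476.7 407.5 196.5]
time: 24.32
position: [0.4289, 0.3877, 0.212]
tool_rot: [0.561, 0.828, 0.0, 0.0]
ft_force: [0.1, -0.8, 0.8]
grip_width: 0.0257
```

View pics/w6.png

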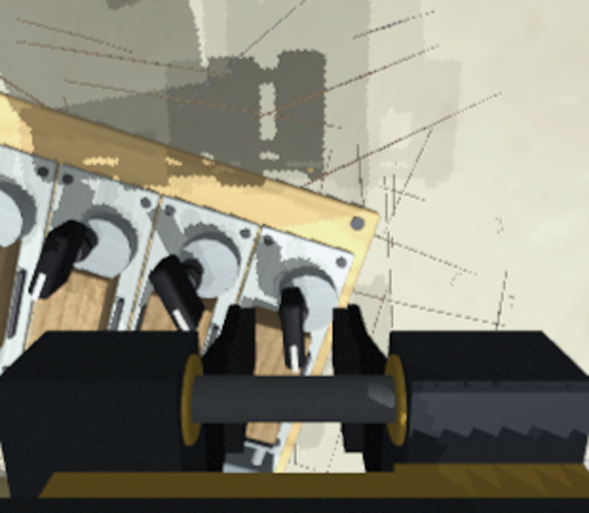

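The bar now lies near the bay's direction at crop (292,325). The block's far end is against the stop's rubber at (262,440), and the neighbouring knobs keep their angles. The arm is clear, so I'm handing in.

```bash
python3 -c "
from rig import order,robot
print(order.hand_in(), robot.get_obs()['time'])"
```

```text
the job is handed in; nothing more can be done
the job is handed in; nothing more can be done
```

I laid the oak block flat in the empty leftmost bay, let go of it, and turned that bay's knob about 50° clockwise. I stopped when the turning resistance rose from about 0.2 to about 0.4 N m. The job took about 24 s and I handed it in with the arm clear.

- **Clamping torque:** the last reading was 0.397 N m. After I let go the sensor still showed about 0.02, with noise of about ±0.04, so the true peak was probably 0.37 to 0.40 N m.
- **Laying the block:** it passed between the ribs without force and met the plate at 5.8 N. The two wrist-camera estimates of where I held it along its length differed by about 2.5 mm. I corrected that using the picture taken just above the bay.
- **Knob grip:** my first grip was off by a few degrees, with the jaws reading 13.9 mm on a 12 mm bar. It squared up when I closed harder (40 N). Side forces on the wrist stayed around 5 N.
- **Final picture:** the block is against the stop, the bar lies nearly along the bay, and the neighbouring knobs look unmoved. The gripper hid part of the block in that view. I took a last top picture but did not look at it.

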